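# Third hand at the bench-pin mount

## Robot

A 6-joint arm with a two-finger parallel gripper is mounted at the origin on the work surface. World frame = base frame: x ahead of the robot, y to its left, z up, the work surface at z = 0. Lengths are in m, angles in degrees, forces in N, time in s.
With the tool pointing down it reaches from about 0.3 to 0.75 m from the base axis. Payload 8.5 kg.
Tool frame: the origin (TCP) lies midway between the tips of the shut fingers; the grasp point (between the pads) lies 19 mm behind it (env.hold_point_z is the distance from the TCP to the grasp point, in m); z points along the fingers, y is the line along which they close (so a half turn about z gives the same grasp; the last joint's range is limited). The gripper opens to 85 mm and grips with 20 to 120 N. Pads are 22 mm wide; open, the fingers measure 114 mm over their backs; the gripper's body (76 mm by 85 mm) begins 54 mm behind the grasp point. The pads swing forward as they close: fully open they stand 13 mm farther back than shut.
Start: joints at [-88.024, 21.807, 74.336, -0, 83.858, -12.336], TCP at [0.136, -0.533, 0.231] pointing down, gripper open.
Joint ranges: [-178.18, 178.18], [-50.72, 133.34], [12.68, 142.11], [-81.47, 261.47], [9.98, 163.14], [-165.26, 165.26]. Speed limits (degrees/s): [136.94, 136.94, 180, 180, 180, 180].

## Interface

Orientations are given as a 3x3 rotation matrix whose columns are the frame's x, y, z axes.
In Python, from rig import observe, get_image, camera_info, env gives the robot as it stands.
- The arm moves only by the tool drive_tool, never from a script. Its arguments are lists of equal length, an entry for each row: "offset": the shift along the tool's x, y, z in units of 40 mm (1.0 is 40 mm), a list of three; "turn": the turn, a rotation vector about the tool's x, y, z in units of 6 degrees (1.0 is 6 degrees), a list of three; "hand": the opening, from 0 (shut) to 1 (fully open). A call has exactly 10 rows; each row shifts and turns the commanded pose from where the row before left it, along the tool's axes as they then stand; what a row does not reach is not made up. A row lasts 1/8 s, in which the tool goes at most 62.5 mm and 10.7 degrees, less where a joint would pass 70% of its speed; a pose out of reach is approached as far as the arm can. A call is refused whole if a number of a shift passes 1 or a number of a turn 1, either way. A call with a gripper value outside its range is refused whole. The fingers move at their own pace and stop on an object; "newtons" is the grip in N (left out, the last holds). Time passes only in rows, so rows that do not move let the fingers close, or fill a call up. It gives the time, the measured TCP pose, the force, the opening and the grip force at its end, in the units of the state.
- observe(): the state, without advancing time (a new reading comes with each control period).
- get_image(name): name is "side" or "top"; returns the picture (400x640x3 uint8, blue, green, red); there is no depth.
- camera_info(name): a dict with "fx", "fy", "cx", "cy" (pixels), "k1" (the pictures are not rectified: a ray, as slopes to the right and down, at radius r is drawn at 1 + k1 r^2 times it, then the intrinsics apply), "world_to_cam" (4x4, takes a point from world to camera coordinates). Camera axes: x right, y down, z forward; pixel columns grow to the right and rows downward; lengths in m; the calibration is good to about 2 mm. A picture is of the moment at which its call begins. camera_info takes no time and is no camera call.
- env.close_job(): hands the job in; it is judged then, once.
The state is a dict: "time_s": time; "q": joint angles; "qvel": joint speeds; "joint_efforts": joint torques, N m; "position": TCP position; "tool_rot": TCP orientation; "ft_force": force on the tool from outside, world axes, zero at the start; "wrist_torque": the same for the moment, N m; "grip_width": finger opening in m; "gripper_force": force on a finger pad.
Only numpy, scipy, OpenCV 4.12 (cv2) and the standard library are available. Lean on these libraries where they do the work, as an engineer would, in place of code of your own. Each camera call takes 0.05 s, during which the arm holds its last target. There are 200 camera calls.

## Task

Fetch the new, pale bench pin and lay its square tail flat in the channel of the grey mount, notched end sticking out, then push it steadily against the sprung stop until the red pointer stands in the green band. Keep it there at least three seconds so that I can tighten the thumbscrew, and finish while still holding it pressed in the band: do not let go. Never ram the stop to the end of its travel, and leave the dark worn pin and the other tools where they are.

Things in the scene. Friction and masses are not known exactly. Their poses are not given: they have to be found in the camera images.
- new_pin_center (a point): The new bench pin, a pale, unmarked wooden plank 140 long (its x) x 46 wide (y) x 22 thick (z), about 0.1 kg, lying flat on a 4 mm black mat. This point is its centre, half-way up. +x points to its square tail; a V notch 30 mm deep and up to 22 mm wide is cut in the middle of the -x end, whose outer sides stay straight.
- new_pin_tail (a point): Middle of the new pin's square tail end face, 70 mm along +x from its centre, half-way up; same axes.
- mount: Fixed mount: grey base, 130 long (x) x 86 wide, two aluminium cheeks. Origin on the bench under the middle of the channel's mouth; x points into the channel. Channel floor 30 mm above the bench, from the mouth inwards; 57 wide between the cheeks (inner faces y = +-28.5), whose tops are 56 (pointer 60) above the bench. Open in front (-x) and above. Thumbscrew sticks out 26 mm from the right (-y) cheek.
- stop (a joint): Travel of the sprung stop in the mount, m: 0 is its rest, grows as it is pushed along the mount's +x, hard end at 0.030. Spring 500 N/m (plus little friction), no preload. The red pointer on it, over the white scale on the left (+y) cheek, is in the green band from 0.010 to 0.020 (5 to 10 N).
- stop_face (a point): Middle of the steel stop's front face, which looks to the mount's -x; 50 wide x 24 high. At rest it lies 40 mm inside the mouth and 43 mm above the bench; it moves with the stop.
- old_pin_center (a point): Worn pin, dark wood with saw scars, same shape and size as the new one, lying on the mat; the centre. Not to be moved.
- hammer: Hammer 260 long, lying at the back of the bench (origin on its underside); leave alone.
- mallet: Mallet with a white head 85 x 48 and a wooden handle 200 long, on the right; origin under its head; leave alone.
- bench_block: Steel block 80 x 80 x 22 at the back; origin under its centre; leave alone.
- dish: White bowl 90 wide, 35 high, on the right; origin under its centre; leave alone.
- flux_jar: Amber jar with a white cap, 56 wide, 70 high, on the left; origin under its centre; leave alone.
Mind the look-alikes: they are no part of the job. Leave any orange or pink look-alike of the mount alone.

How it is judged (in metres and radians):
On the way, in this order (a step that is already met when the one before it is completed fails the run):
1. the new pin is lifted off the mat (height (world z) of new_pin_center above 0.032 m), for 0.2 s.
2. the new pin, lying in the channel tail first, is held against the stop with the pointer in the green band for 2 s (value of joint stop between 0.009 and 0.021 m and contact force between new_pin and stop between 3.5 and 13 N and y of new_pin_tail in the frame of mount between -0.008 and 0.008 m and z of new_pin_tail in the frame of mount between 0.036 and 0.048 m and angle between the x axis of new_pin_center and the x axis of mount, either way round below 0.15 rad and angle between new_pin_center's own z axis and vertical below 0.12 rad and x of new_pin_tail in the frame of mount above 0.045 m and contact force between any of the fingers, the arm and new_pin above 2 N), for 2 s.
At the end, for the whole second after the job is handed in: The robot still holds the new pin, at rest, tail first in the channel (8 mm of its middle, 6 mm of its floor, 0.15 rad of its direction, 0.12 rad of level), pressed on the sprung stop with 3.5 to 13 N; stop travel 9 to 21 mm (pointer in the green band) (all of step 2 and linear speed of new_pin below 0.01 m/s and velocity of joint stop between -0.01 and 0.01 m/s); the arm keeps its last pose, push and grip.
It fails at once if the sprung stop is rammed to the end of its travel (28 mm or more) (value of joint stop above 0.028 m).
It fails at once if the worn pin is moved more than 30 mm (distance of old_pin_center from where it was at the start of the episode above 0.03 m).
It fails at once if the hammer, mallet, steel block, dish or jar is moved more than 30 mm (distance of any of hammer, mallet, bench_block, dish, flux_jar from where it was at the start of the episode above 0.03 m).
It also fails if it takes over 45 s, if anything falls off the work surface, if the arm or the gripper's body presses on something with over 40 N, if the wrist force passes 120 N, or if a joint passes its speed limit or range.

## Working session

There is one attempt and no reset: what is moved stays moved. The work goes in short steps, Python scripts to look and compute and a tool call to move; the robot and the scene stay as the last step left them, time stands still between calls to the robot, and variables do not carry over. Pictures are saved under pics/ and viewed, at most 10 in all, crops included, and the job is handed in when it is done.

Besides the shell and the picture viewer there is one more tool, called by a JSON object that holds its "method" and its "body". drive_tool: Moves the arm, as the interface text tells. Its arguments: {"type":"object","properties":{"offset":{"type":"array"},"turn":{"type":"array"},"hand":{"type":"array"},"newtons":{"type":"number"}},"required":["offset","turn","hand"]}

```bash
mkdir -p pics; python3 - <<'E'
from rig import observe,get_image,camera_info,env
import cv2,numpy as np
for n in("top","side"):
    cv2.imwrite(f"pics/{n}0.png",get_image(n)); c=camera_info(n); print(n,{k:np.round(v,4).tolist() for k,v in c.items()})
s=observe();print(s['time_s'],s['position'],np.round(s['tool_rot'],3).tolist(),s['grip_width'],s['ft_force'],env.hold_point_z)
E
```

```text
top {'fx': 473.6278, 'fy': 473.6278, 'cx': 325.7939, 'cy': 197.2803, 'k1': 0.0428, 'world_to_cam': [[0.0196, -0.9996, 0.0221, 0.0092], [-0.9878, -0.0228, -0.1539, 0.5066], [0.1543, -0.0188, -0.9878, 1.4407], [0.0, 0.0, 0.0, 1.0]]}
side {'fx': 466.3037, 'fy': 466.3037, 'cx': 320.2516, 'cy': 191.8766, 'k1': -0.0591, 'world_to_cam': [[0.9726, -0.2315, 0.023, -0.4889], [-0.1274, -0.6127, -0.7799, 0.1247], [0.1946, 0.7556, -0.6254, 1.5526], [0.0, 0.0, 0.0, 1.0]]}
0.1 [ 0.13595353 -0.53267159  0.23078115] [[0.969, 0.247, -0.0], [0.247, -0.969, 0.001], [0.0, -0.001, -1.0]] 0.08522609116609238 [-0.60043547  0.29416378  0.02437894] 0.0187
```

View pics/top0.png

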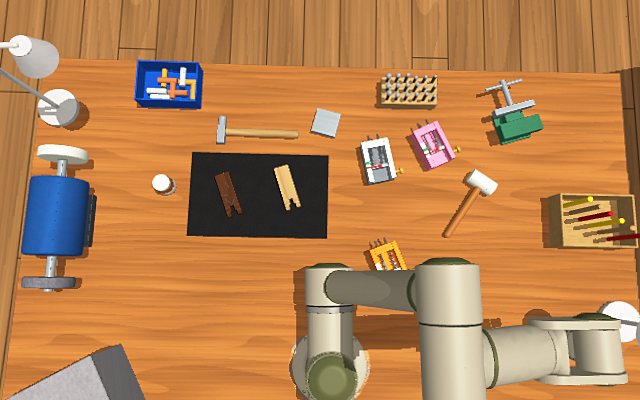

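View pics/side0.png

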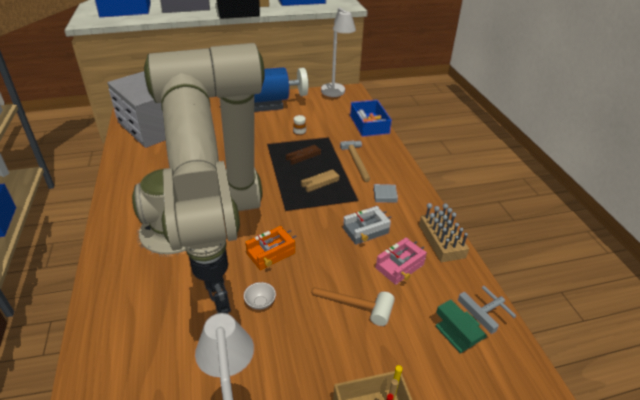

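The top view shows the pale pin at about (287,187) with its notch at the bottom, the dark pin at (228,193) and the grey mount at (378,160). The pink mount is at (432,145) and the orange one at (386,255). Next I'll zoom in on the mount and pin and measure them.

```bash
cat > h.py <<'E'
import numpy as np,cv2
from rig import observe,get_image,camera_info,env
def cast(n,px,z):
    c=camera_info(n);K=np.array([[c['fx'],0,c['cx']],[0,c['fy'],c['cy']],[0,0,1]])
    u=cv2.undistortPoints(np.array(px,float).reshape(-1,1,2),K,np.array([c['k1'],0,0,0])).reshape(-1,2)
    T=np.array(c['world_to_cam']);R,t=T[:3,:3],T[:3,3];o=-R.T@t
    d=np.c_[u,np.ones(len(u))]@R
    return o+d*((z-o[2])/d[:,2])[:,None]
def proj(n,P):
    c=camera_info(n);K=np.array([[c['fx'],0,c['cx']],[0,c['fy'],c['cy']],[0,0,1]])
    T=np.array(c['world_to_cam'])
    return cv2.projectPoints(np.array(P,float).reshape(-1,1,3),cv2.Rodrigues(T[:3,:3])[0],T[:3,3],K,np.array([c['k1'],0,0,0,0]))[0].reshape(-1,2)
E
python3 - <<'E'
from h import *
t=cv2.imread("pics/top0.png");s=cv2.imread("pics/side0.png")
a=cv2.resize(t[125:200,265:405],None,fx=5,fy=5,interpolation=cv2.INTER_CUBIC)
b=cv2.resize(s[160:250,300:400],None,fx=5,fy=5,interpolation=cv2.INTER_CUBIC)
cv2.imwrite("pics/c1.png",a);cv2.imwrite("pics/c2.png",b)
hsv=cv2.cvtColor(t,cv2.COLOR_BGR2HSV)
m=np.zeros(t.shape[:2],np.uint8);m[158:215,265:315]=(hsv[158:215,265:315,2]>140)*255
cs=max(cv2.findContours(m,0,1)[0],key=cv2.contourArea)
r=cv2.minAreaRect(cs);print(r,cv2.boxPoints(r).tolist())
P=cast("top",cv2.boxPoints(r),.026);print(P.round(4).tolist(),P.mean(0),np.linalg.norm(np.diff(P,axis=0),axis=1))
E
```

```text
((286.7355041503906, 186.84027099609375), (43.91096878051758, 15.018587112426758), 72.55281066894531) [[272.9888610839844, 168.1463623046875], [287.3164978027344, 163.64340209960938], [300.4821472167969, 205.5341796875], [286.1545104980469, 210.03713989257812]]
[[0.598, 0.1891, 0.026], [0.6137, 0.1442, 0.026], [0.4803, 0.0987, 0.026], [0.465, 0.1431, 0.026]] [0.53924353 0.14375152 0.026     ] [0.04756213 0.14102516 0.04695579]
```

View pics/c1.png

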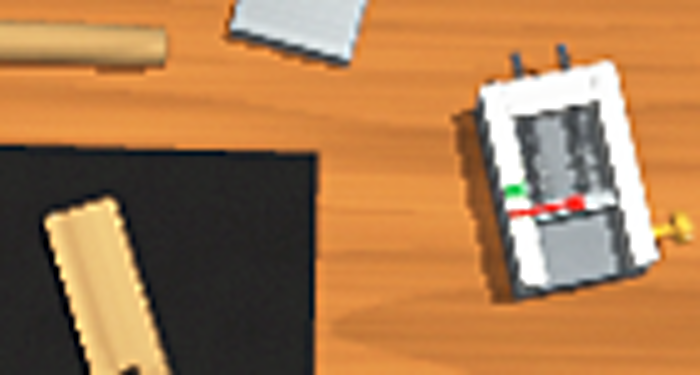

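View pics/c2.png

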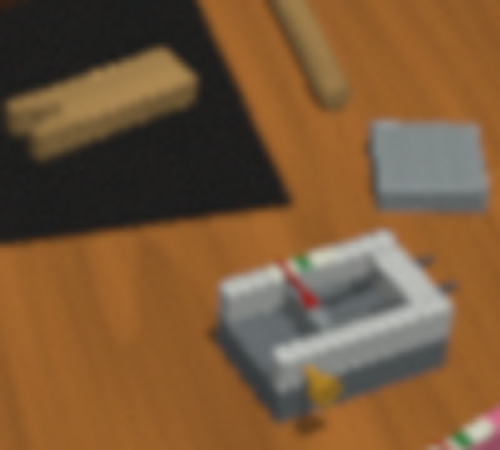

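The first crop shows the channel mouth at the bottom (towards the robot), with floor centre about crop (580,250). The red stop bar is at y≈208 and the green mark at (514,190). The second crop confirms the mouth faces the robot and that the pin's tail points away. Next I'll measure the mount.

```bash
python3 - <<'E'
from h import *
t=cv2.imread("pics/top0.png");hsv=cv2.cvtColor(t,cv2.COLOR_BGR2HSV)
m=np.zeros(t.shape[:2],np.uint8);R=np.s_[132:190,355:402]
m[R]=((hsv[R][...,2]>205)&(hsv[R][...,1]<50))*255
m=cv2.morphologyEx(m,cv2.MORPH_CLOSE,np.ones((3,3)))
cs=np.vstack([c for c in cv2.findContours(m,0,1)[0] if cv2.contourArea(c)>8])
r=cv2.minAreaRect(cs);B=cv2.boxPoints(r);print(r,B.round(1).tolist())
P=cast("top",B,.056);print(P.round(4).tolist(),P.mean(0),np.linalg.norm(np.diff(P,axis=0),axis=1))
# crop picks (c1): dark base front bottom corners; floor front corners
def w(p,z): return cast("top",np.array(p)/5+[265-.4,125-.4],z)
print("cheek tops BL,BR,TL,TR",w([[517,292],[657,262],[482,88],[612,62]],.056).round(4).tolist())
print("floor front",w([[547,287],[620,270]],.03).round(4).tolist())
b=np.array([[222,290],[275,357],[387,235],[448,302]])/5+[299.6,159.6]
print("side cheek tops FL FR BL BR",cast("side",b,.056).round(4).tolist())
E
```

```text
((378.42938232421875, 159.182373046875), (41.10832595825195, 27.44170379638672), 77.47119140625) [[360.6000061035156, 142.10000610351562], [387.3999938964844, 136.10000610351562], [396.29998779296875, 176.3000030517578], [369.5, 182.1999969482422]]
[[0.6819, -0.0858, 0.056], [0.7034, -0.1702, 0.056], [0.575, -0.1981, 0.056], [0.5541, -0.1146, 0.056]] [ 0.62859302 -0.14219112  0.056     ] [0.08713933 0.13141464 0.08604254]
cheek tops BL,BR,TL,TR [[0.5516, -0.11, 0.056], [0.5726, -0.1972, 0.056], [0.6816, -0.0871, 0.056], [0.7005, -0.1691, 0.056]]
floor front [[0.5601, -0.1318, 0.03], [0.5722, -0.1781, 0.03]]
side cheek tops FL FR BL BR [[0.5529, -0.1209, 0.056], [0.5688, -0.1896, 0.056], [0.6779, -0.0904, 0.056], [0.6954, -0.1632, 0.056]]
```

{"method": "drive_tool", "body": {"offset": [[0.8, -0.8, 0], [0.8, -0.8, 0], [0.8, -0.8, 0], [0.8, -0.8, 0], [0.8, -0.8, 0], [0.8, -0.8, 0], [0.8, -0.8, 0], [0.8, -0.8, 0], [0.8, -0.8, 0], [0.8, -0.8, 0]], "turn": [[0, 0, -0.08], [0, 0, -0.08], [0, 0, -0.08], [0, 0, -0.08], [0, 0, -0.08], [0, 0, -0.08], [0, 0, -0.08], [0, 0, -0.08], [0, 0, -0.08], [0, 0, 0]], "hand": [1, 1, 1, 1, 1, 1, 1, 1, 1, 1]}}

```text
time_s: 1.35
position: [0.3524, -0.134, 0.2312]
tool_rot: [[0.948, 0.319, -0.0], [0.319, -0.948, 0.0], [-0.0, -0.0, -1.0]]
ft_force: [0.7, -0.0, 0.7]
grip_width: 0.0853
gripper_force: 0.0
```

```bash
cat >> h.py <<'E'
def to(p,yaw):
    s=observe();R=np.array(s['tool_rot']);y=np.radians(yaw)
    G=np.array([[np.cos(y),np.sin(y),0],[np.sin(y),-np.cos(y),0],[0,0,-1]])
    print("t",s['time_s'],"pos",np.round(s['position'],4),"need units",(R.T@(np.array(p)-s['position'])/.04).round(3),"turn",(np.degrees(cv2.Rodrigues(R.T@G)[0].ravel())/6).round(3),"ft",np.round(s['ft_force'],1),"w",round(s['grip_width'],4),"g",s['gripper_force'])
E
python3 -c "
from h import *
to([.520,.1375,.10],18.8)"
```

```text
t 1.35 pos [ 0.3524 -0.134   0.2312] need units [ 6.139 -5.092  3.281] turn [-0.001  0.001 -0.029] ft [ 0.7 -0.   0.7] w 0.0853 g 0.0
```

{"method": "drive_tool", "body": {"offset": [[0.8, -0.65, 0], [0.8, -0.65, 0], [0.8, -0.65, 0.4], [0.8, -0.65, 0.5], [0.8, -0.65, 0.5], [0.8, -0.65, 0.5], [0.7, -0.6, 0.5], [0.6, -0.59, 0.5], [0.04, 0, 0.38], [0, 0, 0]], "turn": [[0, 0, -0.03], [0, 0, 0], [0, 0, 0], [0, 0, 0], [0, 0, 0], [0, 0, 0], [0, 0, 0], [0, 0, 0], [0, 0, 0], [0, 0, 0]], "hand": [1, 1, 1, 1, 1, 1, 1, 1, 1, 1]}}

```text
time_s: 2.6
position: [0.5181, 0.1359, 0.0991]
tool_rot: [[0.947, 0.322, -0.003], [0.322, -0.947, -0.0], [-0.003, -0.001, -1.0]]
ft_force: [-0.5, -0.1, 0.1]
grip_width: 0.0851
gripper_force: 0.0
```

```bash
python3 -c "
from h import *
to([.520,.1375,.005],18.8)
a=get_image('side');cv2.imwrite('pics/s1.png',cv2.resize(a[90:230,230:400],None,fx=4,fy=4,interpolation=2))"
```

```text
t 2.6 pos [0.5181 0.1359 0.0991] need units [ 0.064 -0.02   2.352] turn [-0.006  0.027  0.002] ft [-0.5 -0.1  0.1] w 0.0851 g 0.0
```

View pics/s1.png

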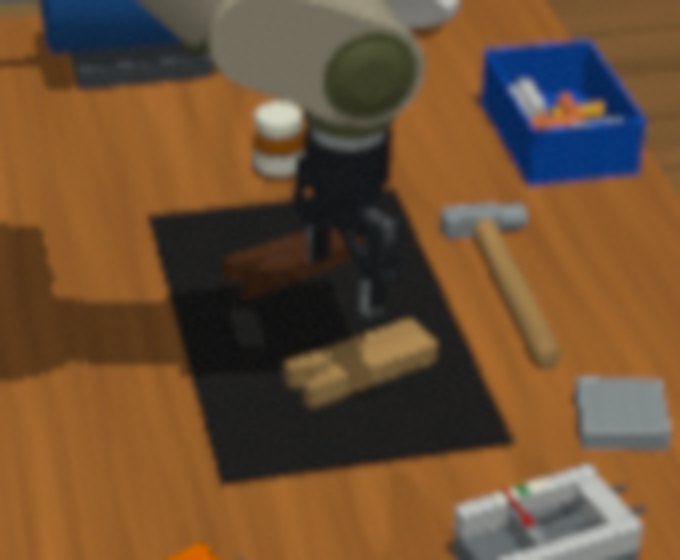

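The gripper stands above the pale pin (crop 360,360) with its fingers either side, and the dark pin is clear. I'll go down and grip.

{"method": "drive_tool", "body": {"offset": [[0.06, -0.02, 0.4], [0, 0, 0.5], [0, 0, 0.5], [0, 0, 0.5], [0, 0, 0.3], [0, 0, 0.15], [0, 0, 0], [0, 0, 0], [0, 0, 0], [0, 0, 0]], "turn": [[0, 0.02, 0], [0, 0, 0], [0, 0, 0], [0, 0, 0], [0, 0, 0], [0, 0, 0], [0, 0, 0], [0, 0, 0], [0, 0, 0], [0, 0, 0]], "hand": [1, 1, 1, 1, 1, 1, 1, 0.4, 0.4, 0.3], "newtons": 60}}

```text
time_s: 3.9
position: [0.5215, 0.1381, 0.0068]
tool_rot: [[0.947, 0.323, 0.003], [0.323, -0.947, 0.001], [0.003, 0.0, -1.0]]
ft_force: [-1.1, -0.4, 5.2]
grip_width: 0.0448
gripper_force: 62.2
```

{"method": "drive_tool", "body": {"offset": [[0, 0, 0], [0, 0, 0], [0, 0, 0], [0, 0, 0], [0, 0, 0], [0, 0, -0.3], [0, 0, -0.6], [0, 0, -0.6], [0, 0, -0.5], [0, 0, -0.3]], "turn": [[0, 0, 0], [0, 0, 0], [0, 0, 0], [0, 0, 0], [0, 0, 0], [0, 0, 0], [0, 0, 0], [0, 0, 0], [0, 0, 0], [0, 0, 0]], "hand": [0.2, 0.1, 0.1, 0.1, 0.1, 0.1, 0.1, 0.1, 0.1, 0.1], "newtons": 60}}

```text
time_s: 5.15
position: [0.5211, 0.138, 0.0995]
tool_rot: [[0.947, 0.322, 0.003], [0.322, -0.947, 0.001], [0.003, 0.0, -1.0]]
ft_force: [0.2, 0.8, -0.5]
grip_width: 0.0446
gripper_force: 61.4
```

```bash
python3 -c "
from h import *
to([.4925,-.172,.075],12.5)
a=get_image('side');cv2.imwrite('pics/s2.png',cv2.resize(a[90:230,230:400],None,fx=4,fy=4,interpolation=2))
t=get_image('top');cv2.imwrite('pics/t2.png',t)"
```

```text
t 5.15 pos [0.5211 0.138  0.0995] need units [-3.178  7.105  0.605] turn [ 0.002 -0.032  1.052] ft [ 0.2  0.8 -0.5] w 0.0446 g 61.42397403717041
```

View pics/s2.png

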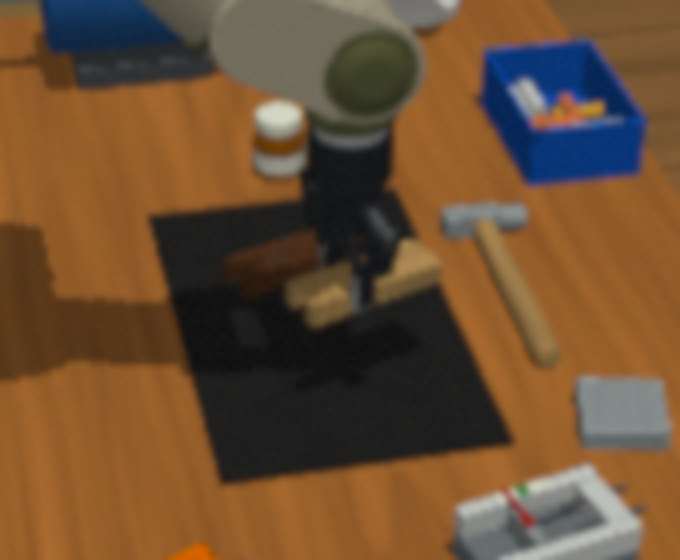

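The pin is lifted level. I'll check where the orange mount is, then carry the pin above the grey one.

```bash
python3 -c "
from h import *
to([.5063,-.1687,.095],12.5)
s=cv2.cvtColor(cv2.imread('pics/side0.png'),cv2.COLOR_BGR2HSV)
m=np.zeros(s.shape[:2],np.uint8);R=np.s_[222:272,240:300]
m[R]=((s[R][...,0]<13)&(s[R][...,1]>225)&(s[R][...,2]>190))*255
c=max(cv2.findContours(m,0,1)[0],key=cv2.contourArea);print(cv2.boundingRect(c));h=cv2.convexHull(c).reshape(-1,2)
P=cast('side',h,.056);print(P[P[:,0].argmax()],P.min(0),P.max(0))"
```

```text
t 5.25 pos [0.5214 0.138  0.0993] need units [-2.83   7.136  0.101] turn [ 0.004 -0.04   1.052] ft [ 0.4 -0.4 -1.3] w 0.0445 g 61.44165515899658Traceback (most recent call last):
  File "<string>", line 7, in <module>
    c=max(cv2.findContours(m,0,1)[0],key=cv2.contourArea);print(cv2.boundingRect(c));h=cv2.convexHull(c).reshape(-1,2)
ValueError: max() iterable argument is empty
```

{"method": "drive_tool", "body": {"offset": [[-0.2, 0.4, 0], [-0.3, 0.8, 0], [-0.3, 0.9, 0], [-0.3, 0.9, 0], [-0.3, 0.9, 0], [-0.3, 0.9, 0], [-0.2, 0.9, 0], [-0.1, 0.8, 0], [-0.1, 0.5, 0], [0, 0, 0]], "turn": [[0, 0, 0], [0, 0, 0.13], [0, 0, 0.13], [0, 0, 0.13], [0, 0, 0.13], [0, 0, 0.13], [0, 0, 0.13], [0, 0, 0.13], [0, 0, 0.13], [0, 0, 0]], "hand": [0.1, 0.1, 0.1, 0.1, 0.1, 0.1, 0.1, 0.1, 0.1, 0.1]}}

```text
time_s: 6.5
position: [0.519, -0.156, 0.0973]
tool_rot: [[0.976, 0.216, 0.001], [0.216, -0.976, 0.001], [0.001, -0.001, -1.0]]
ft_force: [-0.5, 1.6, -0.8]
grip_width: 0.0444
gripper_force: 61.5
```

```bash
python3 -c "
from h import *
to([.5063,-.1687,.085],12.5)
print(cast('side',[[295,240],[284,229]],.056))"
```

```text
t 6.5 pos [ 0.519  -0.156   0.0973] need units [-0.378  0.241  0.307] turn [-0.009 -0.012 -0.008] ft [-0.5  1.6 -0.8] w 0.0444 g 61.47433519363403
[[ 0.37553909 -0.1898516   0.056     ]
 [ 0.3507566  -0.13380291  0.056     ]]
```

{"method": "drive_tool", "body": {"offset": [[-0.2, 0.1, 0.1], [-0.18, 0.14, 0.1], [0, 0, 0.1], [0, 0, 0], [0, 0, 0], [0, 0, 0], [0, 0, 0], [0, 0, 0], [0, 0, 0], [0, 0, 0]], "turn": [[0, 0, 0], [0, 0, 0], [0, 0, 0], [0, 0, 0], [0, 0, 0], [0, 0, 0], [0, 0, 0], [0, 0, 0], [0, 0, 0], [0, 0, 0]], "hand": [0.1, 0.1, 0.1, 0.1, 0.1, 0.1, 0.1, 0.1, 0.1, 0.1]}}

```text
time_s: 7.75
position: [0.5068, -0.1676, 0.0859]
tool_rot: [[0.976, 0.218, 0.002], [0.218, -0.976, 0.001], [0.002, -0.0, -1.0]]
ft_force: [-0.1, -0.2, -1.0]
grip_width: 0.0443
gripper_force: 61.5
```

```bash
python3 -c "
from h import *
to([.5063,-.1687,.085],12.5)
a=get_image('side');b=get_image('top');cv2.imwrite('pics/s3r.png',a);cv2.imwrite('pics/t3r.png',b)
A=cv2.resize(a[170:260,310:410],(500,450),interpolation=2);B=cv2.resize(b[125:215,345:405],(300,450),interpolation=2)
cv2.imwrite('pics/c3.png',np.hstack([A,B]))
u=np.array([.976,.216,0]);v=np.array([-.216,.976,0]);p=observe()['position'];tail=p+.0886*u;zz=p[2]-.0028+.022-p[2]
T=[tail+v*y+[0,0,zz] for y in(.023,-.023)]
print('exp tail top corners side',proj('side',T).round(1).tolist(),'top',proj('top',T).round(1).tolist())"
```

```text
t 7.75 pos [ 0.5068 -0.1676  0.0859] need units [-0.019  0.025  0.022] turn [-0.002 -0.02   0.012] ft [-0.1 -0.2 -1. ] w 0.0443 g 61.472389698028564
exp tail top corners side [[355.8, 205.8], [362.9, 214.4]] top [[375.1, 168.2], [390.0, 165.3]]
```

View pics/c3.png

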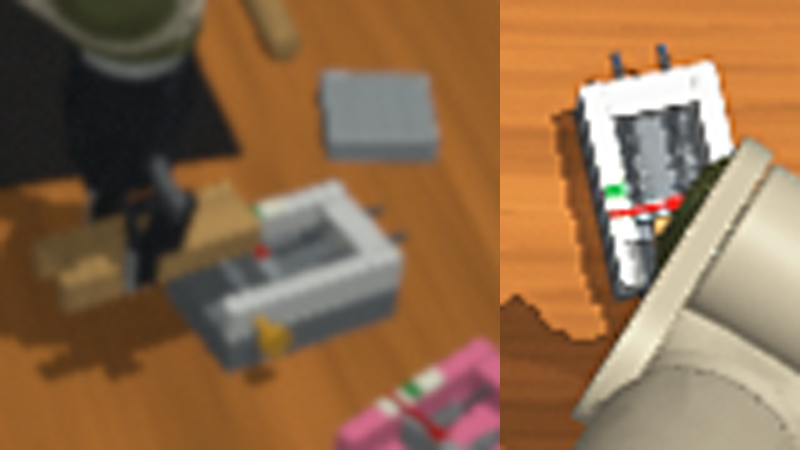

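The tail corners appear where predicted (side crop 232,183 and 262,225), so the pin sits centred over the channel, short of the stop. I'll lower it.

{"method": "drive_tool", "body": {"offset": [[0, 0.02, 0.25], [0, 0, 0.25], [0, 0, 0.25], [0, 0, 0.2], [0, 0, 0.15], [0, 0, 0.1], [0, 0, 0.06], [0, 0, 0], [0, 0, 0], [0, 0, 0]], "turn": [[0, 0, 0], [0, 0, 0], [0, 0, 0], [0, 0, 0], [0, 0, 0], [0, 0, 0], [0, 0, 0], [0, 0, 0], [0, 0, 0], [0, 0, 0]], "hand": [0.1, 0.1, 0.1, 0.1, 0.1, 0.1, 0.1, 0.1, 0.1, 0.1]}}

```text
time_s: 9.1
position: [0.5072, -0.1683, 0.0357]
tool_rot: [[0.976, 0.218, 0.002], [0.218, -0.976, 0.0], [0.002, 0.0, -1.0]]
ft_force: [-0.7, -0.0, -1.7]
grip_width: 0.0445
gripper_force: 61.5
```

```bash
python3 -c "
from h import *
to([.5063,-.1687,.033],12.5)
a=get_image('side');b=get_image('top');cv2.imwrite('pics/s4r.png',a);cv2.imwrite('pics/t4r.png',b)
A=cv2.resize(a[170:260,310:410],(500,450),interpolation=2);B=cv2.resize(b[125:215,345:405],(300,450),interpolation=2)
cv2.imwrite('pics/c4.png',np.hstack([A,B]))"
```

```text
t 9.1 pos [ 0.5072 -0.1683  0.0357] need units [-0.023  0.004  0.067] turn [ 0.    -0.023  0.012] ft [-0.7 -0.  -1.7] w 0.0445 g 61.47262215614319
```

View pics/c4.png

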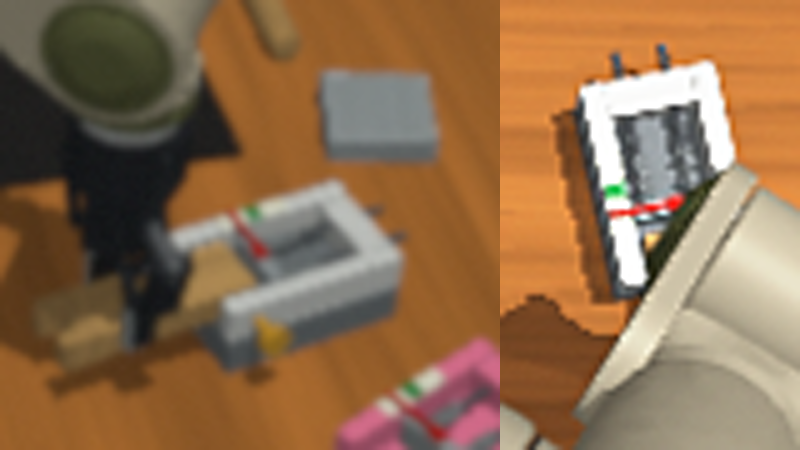

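The tail is in the channel between the cheeks, just short of the red stop (pointer at side crop 248,235, below the green mark). I'll lower it slightly and advance gently.

{"method": "drive_tool", "body": {"offset": [[0, 0, 0.03], [0, 0, 0.02], [0.05, 0, 0], [0.05, 0, 0], [0.05, 0, 0], [0.05, 0, 0], [0.05, 0, 0], [0.05, 0, 0], [0, 0, 0], [0, 0, 0]], "turn": [[0, 0, 0], [0, 0, 0], [0, 0, 0], [0, 0, 0], [0, 0, 0], [0, 0, 0], [0, 0, 0], [0, 0, 0], [0, 0, 0], [0, 0, 0]], "hand": [0.1, 0.1, 0.1, 0.1, 0.1, 0.1, 0.1, 0.1, 0.1, 0.1]}}

```text
time_s: 10.45
position: [0.5187, -0.1657, 0.0335]
tool_rot: [[0.976, 0.218, 0.002], [0.218, -0.976, 0.001], [0.002, -0.0, -1.0]]
ft_force: [-1.9, 0.1, -0.2]
grip_width: 0.0443
gripper_force: 61.5
```

```bash
python3 -c "
from h import *
to([.5063,-.1687,.033],12.5)"
```

```text
t 10.45 pos [ 0.5187 -0.1657  0.0335] need units [-0.319  0.006  0.011] turn [-0.003 -0.018  0.012] ft [-1.9  0.1 -0.2] w 0.0443 g 61.475948095321655
```

{"method": "drive_tool", "body": {"offset": [[0.04, 0, 0], [0.04, 0, 0], [0.04, 0, 0], [0.04, 0, 0], [0.04, 0, 0], [0.04, 0, 0], [0.04, 0, 0], [0, 0, 0], [0, 0, 0], [0, 0, 0]], "turn": [[0, 0, 0], [0, 0, 0], [0, 0, 0], [0, 0, 0], [0, 0, 0], [0, 0, 0], [0, 0, 0], [0, 0, 0], [0, 0, 0], [0, 0, 0]], "hand": [0.1, 0.1, 0.1, 0.1, 0.1, 0.1, 0.1, 0.1, 0.1, 0.1]}}

```text
time_s: 11.7
position: [0.5292, -0.1632, 0.0334]
tool_rot: [[0.976, 0.218, 0.001], [0.218, -0.976, 0.001], [0.001, -0.001, -1.0]]
ft_force: [-5.8, -1.6, 0.6]
grip_width: 0.0448
gripper_force: 61.6
```

```bash
python3 -c "
from h import *
to([.5063,-.1687,.033],12.5)
a=get_image('side');b=get_image('top');cv2.imwrite('pics/s5r.png',a);cv2.imwrite('pics/t5r.png',b)
A=cv2.resize(a[190:240,335:395],(480,400),interpolation=2);B=cv2.resize(b[135:185,350:390],(320,400),interpolation=2)
cv2.imwrite('pics/c5.png',np.hstack([A,B]))
print([np.round(observe()['ft_force'],1).tolist() for _ in range(2)])"
```

```text
t 11.7 pos [ 0.5292 -0.1632  0.0334] need units [-0.59   0.008  0.01 ] turn [-0.007 -0.008  0.012] ft [-5.8 -1.6  0.6] w 0.0448 g 61.562340259552
[[-6.1, -1.4, -0.1], [-6.1, -1.4, -0.1]]
```

View pics/c5.png

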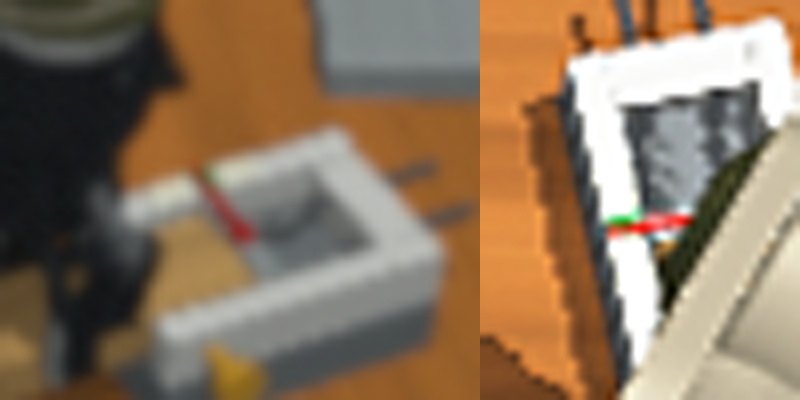

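The pointer now covers the near part of the green band (top crop 640,222) at about 6 N. I'll advance about 2.5 mm more to the middle of the band, then hold.

{"method": "drive_tool", "body": {"offset": [[0.03, 0, 0], [0.03, 0, 0], [0, 0, 0], [0, 0, 0], [0, 0, 0], [0, 0, 0], [0, 0, 0], [0, 0, 0], [0, 0, 0], [0, 0, 0]], "turn": [[0, 0, 0], [0, 0, 0], [0, 0, 0], [0, 0, 0], [0, 0, 0], [0, 0, 0], [0, 0, 0], [0, 0, 0], [0, 0, 0], [0, 0, 0]], "hand": [0.1, 0.1, 0.1, 0.1, 0.1, 0.1, 0.1, 0.1, 0.1, 0.1]}}

```text
time_s: 13.05
position: [0.5314, -0.1628, 0.0334]
tool_rot: [[0.976, 0.218, 0.0], [0.218, -0.976, 0.001], [0.0, -0.001, -1.0]]
ft_force: [-7.5, -2.1, 0.2]
grip_width: 0.0447
gripper_force: 61.6
```

{"method": "drive_tool", "body": {"offset": [[0, 0, 0], [0, 0, 0], [0, 0, 0], [0, 0, 0], [0, 0, 0], [0, 0, 0], [0, 0, 0], [0, 0, 0], [0, 0, 0], [0, 0, 0]], "turn": [[0, 0, 0], [0, 0, 0], [0, 0, 0], [0, 0, 0], [0, 0, 0], [0, 0, 0], [0, 0, 0], [0, 0, 0], [0, 0, 0], [0, 0, 0]], "hand": [0.1, 0.1, 0.1, 0.1, 0.1, 0.1, 0.1, 0.1, 0.1, 0.1]}}

```text
time_s: 14.3
position: [0.5314, -0.1628, 0.0334]
tool_rot: [[0.976, 0.218, 0.0], [0.218, -0.976, 0.001], [0.0, -0.001, -1.0]]
ft_force: [-6.9, -1.7, 0.7]
grip_width: 0.0443
gripper_force: 61.6
```

{"method": "drive_tool", "body": {"offset": [[0, 0, 0], [0, 0, 0], [0, 0, 0], [0, 0, 0], [0, 0, 0], [0, 0, 0], [0, 0, 0], [0, 0, 0], [0, 0, 0], [0, 0, 0]], "turn": [[0, 0, 0], [0, 0, 0], [0, 0, 0], [0, 0, 0], [0, 0, 0], [0, 0, 0], [0, 0, 0], [0, 0, 0], [0, 0, 0], [0, 0, 0]], "hand": [0.1, 0.1, 0.1, 0.1, 0.1, 0.1, 0.1, 0.1, 0.1, 0.1]}}

```text
time_s: 15.55
position: [0.5314, -0.1627, 0.0334]
tool_rot: [[0.976, 0.218, 0.0], [0.218, -0.976, 0.001], [0.0, -0.001, -1.0]]
ft_force: [-7.1, -1.7, 0.1]
grip_width: 0.0447
gripper_force: 61.6
```

{"method": "drive_tool", "body": {"offset": [[0, 0, 0], [0, 0, 0], [0, 0, 0], [0, 0, 0], [0, 0, 0], [0, 0, 0], [0, 0, 0], [0, 0, 0], [0, 0, 0], [0, 0, 0]], "turn": [[0, 0, 0], [0, 0, 0], [0, 0, 0], [0, 0, 0], [0, 0, 0], [0, 0, 0], [0, 0, 0], [0, 0, 0], [0, 0, 0], [0, 0, 0]], "hand": [0.1, 0.1, 0.1, 0.1, 0.1, 0.1, 0.1, 0.1, 0.1, 0.1]}}

```text
time_s: 16.8
position: [0.5314, -0.1627, 0.0334]
tool_rot: [[0.976, 0.218, 0.0], [0.218, -0.976, 0.001], [0.0, -0.001, -1.0]]
ft_force: [-6.9, -2.6, 0.6]
grip_width: 0.0444
gripper_force: 61.6
```

```bash
python3 -c "
from h import *
to([.5063,-.1687,.033],12.5)
a=get_image('side');b=get_image('top')
A=cv2.resize(a[190:240,335:395],(480,400),interpolation=2);B=cv2.resize(b[135:185,350:390],(320,400),interpolation=2)
cv2.imwrite('pics/c6.png',np.hstack([A,B]))"
```

```text
t 16.8 pos [ 0.5314 -0.1627  0.0334] need units [-0.644  0.009  0.01 ] turn [-0.008 -0.004  0.011] ft [-6.9 -2.6  0.6] w 0.0444 g 61.602548360824585
```

View pics/c6.png

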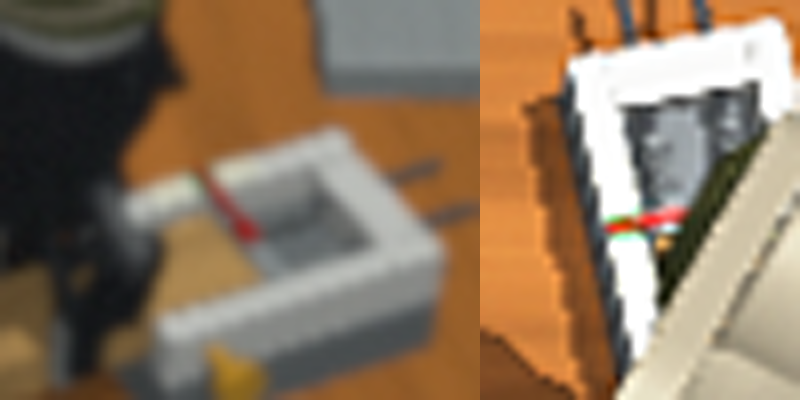

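The pointer lies in the middle of the green band (top crop 630,225, green showing on both sides). The push is steady at about 7.3 N and has been held for over 3 s.

```bash
python3 -c "
from rig import env
print(env.close_job())"
```

```text
the job is handed in; nothing more can be done
None
```

I handed the job in with the arm still gripping the new pin tail-first in the grey mount, pressing the stop at about 7.3 N. The pointer stood mid-green for over 3 s, and nothing else was touched as far as I could see; no verdict was returned.

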